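# Seat a jewel-box lid under the retaining lip of the inlay jig

### The job

Pick up the narrow rectangular lid that has a bar handle near one end, set it flat on the dark base board of the inlay jig with its plain end (away from the handle) towards the metal retaining block, and slide it sideways under the overhanging lip until it is fully home against the back of the pocket, then let go. Leave the square lid and the round-knobbed lid where they are.

Things in the scene. Friction and masses are not known exactly. Their poses are not given: they have to be found in the camera images.
- lid_mid (a point): Loose wooden panel 120 (x) x 72 (y) x 12 mm thick, 0.14 kg, lying flat. Point: panel centre, 6 mm above its underside. On top a wooden bar handle, 44 mm along x, 18 mm thick in y, 30 mm tall (top 36 mm above the point), its middle 25 mm behind the point (x = -25, y = 0). The plain +x end goes under the lip. z up.
- jig_home (a point): Where the lid's point lies when home, 16 mm above the table. x: slide-in direction, z up. Fixed jig; in mm from here: flat dark board x -130..90, y -65..65, top 10 above table. Metal block: pocket back wall x = 60, cheeks y = -45 and 45 from x = 25 to 60, lip over x 25..90, underside 36, top 44 (bolt heads 49) above table. Board is open above for x below 25.
- square_lid_mid (a point): Bystander, leave alone: a loose square wooden lid 105 x 105 x 12 mm with a bar handle in its middle (44 x 18 x 30 mm tall). This point is the panel's centre, 6 mm above its underside.
- knob_lid_mid (a point): Bystander, leave alone: a loose wooden lid 120 x 72 x 12 mm with a round knob (28 mm across, 30 mm tall) in its middle. This point is the panel's centre, 6 mm above its underside.
Things that resemble listed ones, but are neither listed nor needed, are in the scene too. Leave any purple or red look-alike of the part that bears lid_mid alone.

How it is judged (in metres and radians):
At the end, for the whole second after the job is handed in: The bar-handled narrow lid lies at rest flat on the jig's base board, plain end under the lip, its centre within 15 mm of the fully home position along the slide and across it, within 5 mm in height, in line with the jig within 10 degrees, and released (x of lid_mid in the frame of jig_home between -0.015 and 0.006 m and y of lid_mid in the frame of jig_home between -0.015 and 0.015 m and z of lid_mid in the frame of jig_home between -0.005 and 0.005 m and angle between the x axis of lid_mid and the x axis of jig_home, either way round below 0.18 rad and angle between lid_mid's own z axis and vertical below 0.08 rad and linear speed of lid below 0.02 m/s); the robot touches nothing.
It fails at once if the square lid was moved more than 30 mm (distance of square_lid_mid from where it was at the start of the episode above 0.03 m).
It fails at once if the round-knobbed lid was moved more than 30 mm (distance of knob_lid_mid from where it was at the start of the episode above 0.03 m).
It also fails if it takes over 35 s, if anything falls off the work surface, if the arm or the gripper's body presses on something with over 40 N, if the wrist force passes 120 N, or if a joint passes its speed limit or range.

### The arm

A 6-joint arm with a two-finger parallel gripper is mounted at the origin on the work surface. World frame = base frame: x ahead of the robot, y to its left, z up, the work surface at z = 0. Lengths are in mm, angles in degrees, forces in N, time in s.
With the tool pointing down it reaches from about 425 to 1125 mm from the base axis. Payload 14.9 kg.
Tool frame: the origin (TCP) lies on the mounting face of the last link; the fingertips stand robot.finger_overhang ahead of it and the grasp point (between the pads) lies 172 mm ahead of it (robot.finger_overhang is the distance from the TCP to the fingertips, in mm); z points along the fingers, y is the direction in which the jaws open and shut (so a half turn about z gives the same grasp; the last joint's range is limited). The gripper opens to 91 mm and grips with 3 to 60 N. Pads are 32 mm wide; open, the fingers measure 118 mm over their backs; the gripper's body (76 mm by 178 mm) begins 60 mm behind the grasp point.
Start: joints at [-73.757, 21.709, 99.362, -0, 58.929, -1.908], TCP at [218.065, -665.182, 404.732] pointing down, gripper open.
Joint ranges: [-158.91, 158.91], [-42.39, 125.64], [0.06, 152.35], [-60.88, 240.88], [17.5, 164.5], [-176.32, 176.32]. Speed limits (degrees/s): [108.29, 108.29, 136.94, 180, 180, 180].

### API

Orientations are given as a 3x3 rotation matrix whose columns are the frame's x, y, z axes.
In Python, from bench import readout, read_camera, robot gives the robot as it stands.
- The arm moves only by the tool jog_arm, never from a script. Its argument "increments" is text: rows parted by semicolons, each of 4 numbers parted by spaces: the shift along the world's x, y, z in cm, then the turn about the world's z in degrees. In form: dx dy dz roll; .... A call has 1 to 8 rows; each row shifts and turns the pose as measured when the row begins; what a row does not reach is not made up. A row lasts 1/8 s, in which the tool goes at most 62.5 mm and 10.7 degrees, less where a joint would pass 70% of its speed; a pose out of reach is approached as far as the arm can. A call is refused whole if a number of a shift passes 6.25 or a number of a turn 10.7, either way. A call with a gripper value outside its range is refused whole. "claw" is the opening, from 0 (shut) to 1 (fully open), set as the call begins (left out, the last holds). The fingers move at their own pace and stop on an object; "force" is the grip in N (left out, the last holds). Time passes only in rows, so rows that do not move let the fingers close. It gives the time, the measured TCP pose, the force and the opening at its end, in the units of the state.
- readout.observe(): the state, without advancing time (a new reading comes with each control period).
- read_camera(name): name is "scene" or "side" or "wrist"; returns a dict with "pixels" (400x640x3 uint8, red, green, blue), "K" (3x3 intrinsics, pixels), "position" and "attitude" of the camera in the world; the wrist camera has in their place "T_tool_cam" (4x4, takes a point from camera to tool coordinates, whose origin is the TCP and whose axes are the flange's). Camera axes: x right, y down, z forward; pixel columns grow to the right and rows downward; lengths in mm; the calibration is good to about 2 mm. A picture is of the moment at which its call begins: read the wrist's pose just before it. There is no depth.
- robot.finish_job(): hands the job in, once; it reports no verdict.
The state is a dict: "time": time; "qpos": joint angles; "dq": joint speeds; "effort": joint torques, N m; "ee_pos": TCP position; "eef_rot": TCP orientation; "wrist_force": force on the tool from outside, world axes, zero at the start; "torque": the same for the moment, N m; "finger_gap": finger opening in mm.
Only numpy, scipy, OpenCV 4.12 (cv2) and the standard library are available. Lean on these libraries where they do the work, as an engineer would, in place of code of your own. Each camera call takes 0.05 s, during which the arm holds its last target. There are 200 camera calls.

## Working session

There is one attempt and no reset: what is moved stays moved. The work goes in short steps, Python scripts to look and compute and a tool call to move; the robot and the scene stay as the last step left them, time stands still between calls to the robot, and variables do not carry over. Pictures are saved under pics/ and viewed, about 8 in all and at most 12, crops included, and the job is handed in when it is done.

Besides the shell and the picture viewer there is one more tool, called as name(argument=value, ...) on one line, values as JSON. jog_arm: Moves the arm, as the interface text tells. Its arguments: {"type":"object","properties":{"increments":{"type":"string"},"claw":{"type":"number"},"force":{"type":"number"}},"required":["increments"]}

```bash
mkdir -p pics; cat > h.py <<'E'
import numpy as np, cv2
from bench import readout, read_camera, robot
def save(n,im): cv2.imwrite('pics/'+n,im[:,:,::-1])
def ray(c,u,v,z):
    d=np.array(c['attitude'])@np.linalg.inv(c['K'])@np.array([u,v,1.]); p=np.array(c['position'],float)
    return p+d*(z-p[2])/d[2]
def proj(c,P):
    q=np.array(c['K'])@np.array(c['attitude']).T@(np.array(P,float)-c['position']); return q[:2]/q[2]
def wrist():
    s=readout.observe(); c=read_camera('wrist'); T=np.eye(4); T[:3,:3]=s['eef_rot']; T[:3,3]=s['ee_pos']
    W=T@np.array(c['T_tool_cam']); c['position']=W[:3,3]; c['attitude']=W[:3,:3]; return c
E
python3 - <<'E'
from h import *
import pickle
a=read_camera('scene');b=read_camera('side')
pickle.dump((a,b),open('ab.pkl','wb'))
save('scene.png',a['pixels']); save('side.png',b['pixels'])
print(robot.finger_overhang,a['position'],b['position']);print(readout.observe())
E
```

```text
190.8 [989.06706487 446.79248445 604.76691706] [403.52811951 701.49057772 669.09824917]
{'time': 0.1, 'qpos': array([-7.37570914e+01,  2.17363315e+01,  9.93928519e+01, -7.82696187e-05,
        5.89305169e+01, -1.90794821e+00]), 'dq': array([-0.02722228, -0.03017593, -0.06706713,  0.03898803, -0.09670025,
       -0.02120617]), 'effort': array([ 2.21538039e-04, -7.65041471e+01, -4.35297740e+01,  6.52399566e-02,
        3.98539379e-02,  1.09928770e-06]), 'ee_pos': array([ 218.00980503, -665.00231061,  404.13864011]), 'eef_rot': array([[ 9.50239380e-01,  3.11520521e-01, -2.92571965e-04],
       [ 3.11520657e-01, -9.50238854e-01,  1.00004835e-03],
       [ 3.35223350e-05, -1.04142754e-03, -9.99999457e-01]]), 'wrist_force': array([-0.76340005, -0.84289775,  0.45189181]), 'torque': array([-0.00877954,  0.04501652, -0.01817941]), 'finger_gap': 91.01285078226684}
```

View pics/scene.png

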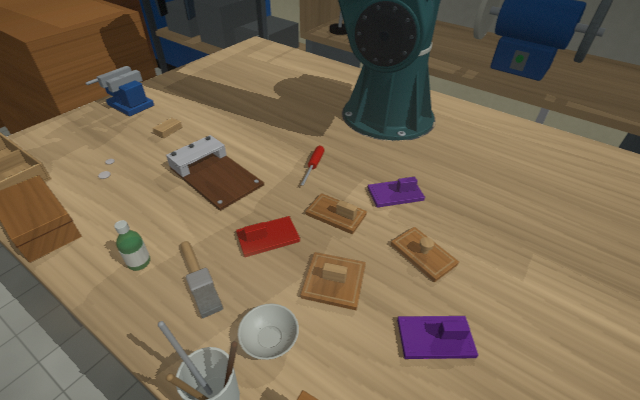

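View pics/side.png

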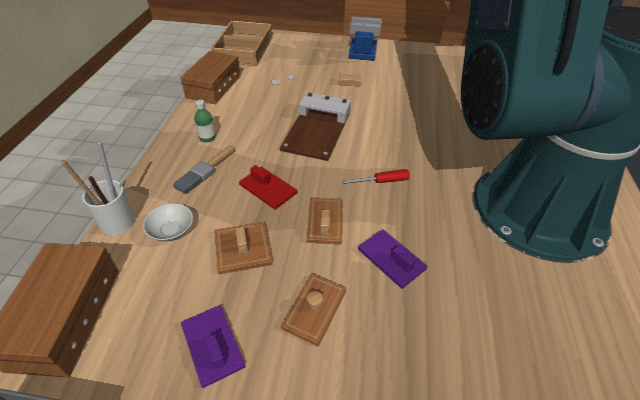

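The candidates are:
- wooden narrow lid with a bar: scene (336,212), side (325,220)
- square lid: scene (333,280)
- knob lid: scene (424,253)
- red look-alike: scene (268,235)
- purple look-alikes: scene (396,191) and (437,337)

I choose the wooden one at scene (336,212). The jig is at scene (215,175). Next I check the choice in a close crop.

```bash
python3 - <<'E'
from h import *
import pickle
a,b=pickle.load(open('ab.pkl','rb'))
def cr(c,x,y,w,h,s): return cv2.resize(c['pixels'][y:y+h,x:x+w],(w*s,h*s),interpolation=cv2.INTER_CUBIC)
t=np.hstack([cr(a,300,185,80,60,5),cr(b,285,185,80,60,5)])
m=np.hstack([cr(a,155,125,120,90,3),np.zeros((270,80,3),np.uint8),cr(b,270,80,120,90,3)[:, :360]])
save('crop.png',np.vstack([t,m]))
E
```

```text
(no output)
```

View pics/crop.png

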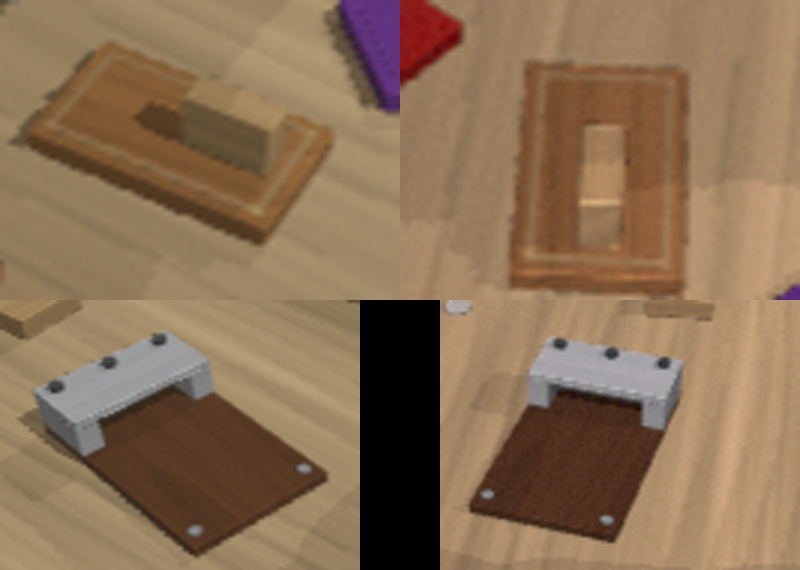

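The crop shows a narrow wooden panel with an off-centre bar handle near the end at scene (355,212). Its plain end is at scene (312,203). It also shows the jig's open board and block. Next I cast rays through the corners.

```bash
python3 - <<'E'
from h import *
import pickle
a,b=pickle.load(open('ab.pkl','rb'))
S=lambda l,s,ox,oy,x0,y0:[((x-ox)/s+x0,(y-oy)/s+y0) for x,y in l]
def show(n,c,l,z):
    P=np.array([ray(c,u,v,z)[:2] for u,v in l]); print(n,P.round(1).tolist(),'mean',P.mean(0).round(1),'len',np.linalg.norm(P-np.roll(P,-1,0),axis=1).round(0)); return P
show('lidA',a,S([(107,42),(30,132),(262,232),(330,135)],5,0,0,300,185),12)
show('lidB',b,S([(527,63),(687,70),(684,275),(512,275)],5,400,0,285,185),12)
show('hanA',a,S([(187,80),(210,75),(285,125),(262,132)],5,0,0,300,185),42)
show('hanB',b,S([(584,124),(624,126),(621,203),(581,203)],5,400,0,285,185),42)
A=show('brdA',a,S([(327,470),(195,548)],3,0,300,155,125),10)
B=show('brdB',b,S([(613,535),(472,508)],3,440,300,270,80),10)
show('blkA',a,S([(165,330),(213,362),(78,428),(38,390)],3,0,300,155,125),44)
show('blkB',b,S([(550,338),(683,358),(665,400),(530,375)],3,440,300,270,80),44)
E
```

```text
lidA [[437.9, 63.1], [507.9, 71.3], [496.7, 187.0], [428.3, 179.6]] mean [467.7 125.2] len [ 71. 116.  69. 117.]
lidB [[505.9, 67.9], [435.1, 59.7], [423.0, 175.2], [491.7, 187.3]] mean [463.9 122.6] len [ 71. 116.  70. 120.]
hanA [[464.9, 125.1], [456.1, 131.4], [463.0, 174.5], [472.6, 169.0]] mean [464.2 150. ] len [11. 44. 11. 45.]
hanB [[472.1, 127.5], [455.6, 125.7], [451.2, 167.3], [466.9, 170.1]] mean [461.5 147.6] len [17. 42. 16. 43.]
brdA [[485.8, -74.7], [613.5, -91.3]] mean [549.7 -83. ] len [129. 129.]
brdB [[487.0, -75.0], [608.6, -88.4]] mean [547.8 -81.7] len [122. 122.]
blkA [[457.3, -288.6], [466.2, -219.1], [595.1, -236.0], [581.8, -302.6]] mean [ 525.1 -261.6] len [ 70. 130.  68. 125.]
blkB [[580.9, -307.4], [454.1, -296.4], [463.0, -225.8], [587.8, -242.7]] mean [ 521.4 -268.1] len [127.  71. 126.  65.]
```

Estimates from the rays:
- **Lid:** centre about (466,124), plain-end direction about -84°, handle middle about (463,149).
- **Jig:** home about (531,-210), slide direction about -97.3°.

I'll pass near the jig for a wrist view, then go to the lid.

jog_arm(increments="3.5 4.5 0 8;3.5 4.5 0 8;3.5 4.5 0 8;3.5 4.5 0 8;3.5 4.5 0 8;3.5 4.5 0 8;3.5 4.5 0 8;3.5 4.5 0 8", claw=0.55, force=30)

```text
time: 1.1
ee_pos: [502.1, -295.1, 402.4]
eef_rot: [[0.107, 0.994, -0.002], [0.994, -0.107, 0.001], [0.0, -0.002, -1.0]]
wrist_force: [0.1, -0.5, -0.5]
finger_gap: 50.0
```

jog_arm(increments="0.5 5 0 0;0.5 5 0 0;0 4 0 0;0 0 0 0;0 0 0 0")

```text
time: 1.72
ee_pos: [513.6, -147.9, 401.6]
eef_rot: [[0.1, 0.995, -0.003], [0.995, -0.1, 0.001], [0.001, -0.003, -1.0]]
wrist_force: [0.0, 0.0, -0.4]
finger_gap: 50.8
```

```bash
python3 - <<'E'
from h import *
import pickle
c=wrist(); pickle.dump(c,open('w1.pkl','wb')); save('w1.png',c['pixels']); print(c['position'],c['attitude'],readout.observe()['ee_pos'])
for P in [(531,-210,10),(549,-82,10),(463,149,42)]: print(P,proj(c,P))
E
```

```text
[520.81338428 -72.90596214 381.55981595] [[ 0.99522593 -0.09286749 -0.03001628]
 [-0.09750487 -0.95951115 -0.26425583]
 [-0.00426018  0.26592099 -0.96398541]] [ 513.48757163 -148.10170779  401.58202005]
(531, -210, 10) [337.05080678 225.26726433]
(549, -82, 10) [343.58036684 120.98350604]
(463, 149, 42) [ 228.84191988 -139.06138299]
```

View pics/w1.png

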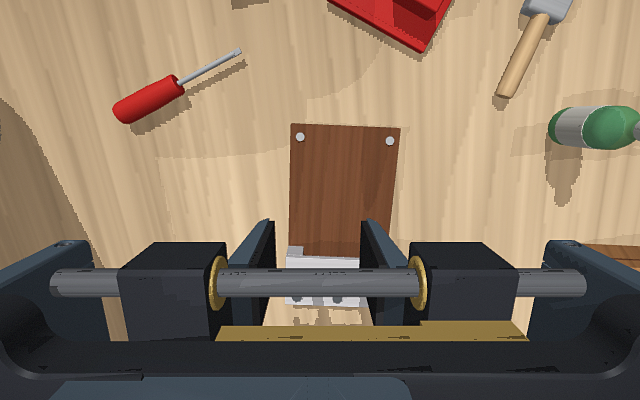

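The wrist view shows the board with its front corners at (291,124) and (400,129). The block lies behind the fingers at about (325,275).

```bash
python3 - <<'E'
from h import *
import pickle
c=pickle.load(open('w1.pkl','rb')); im=c['pixels'].astype(int)
m=((im[:,:,0]<135)&(im[:,:,0]-im[:,:,2]>25)).astype(np.uint8); m[:118]=0;m[212:]=0;m[:,:280]=0;m[:,415:]=0
m=cv2.morphologyEx(m,cv2.MORPH_CLOSE,np.ones((9,9),np.uint8))
L=[];R=[]
for r in range(140,210,5):
    x=np.where(m[r])[0]; L.append(ray(c,x.min()-.5,r,10)[:2]);R.append(ray(c,x.max()+.5,r,10)[:2])
T=[]
for u in range(300,392,6):
    y=np.where(m[:,u])[0]; T.append(ray(c,u,y.min()-.5,10)[:2])
def ln(P):
    vx,vy,x,y=cv2.fitLine(np.float32(P),cv2.DIST_HUBER,0,.01,.01).ravel(); return np.array([vx,vy]),np.array([x,y])
l,r,t=ln(L),ln(R),ln(T)
for n,q in zip('LRT',(l,r,t)): print(n,q[1],np.degrees(np.arctan2(q[0][1],q[0][0])))
X=lambda p,q:p[1]+p[0]*np.linalg.solve(np.c_[p[0],-q[0]],q[1]-p[1])[0]
cl,cr=X(l,t),X(r,t); mid=(cl+cr)/2; print(cl,cr,np.linalg.norm(cl-cr))
for a in (-96,-97,-98):
    print(a,mid+130*np.array([np.cos(np.radians(a)),np.sin(np.radians(a))]))
print('lipfront',ray(c,292,257,44),ray(c,358,257,44))
E
```

```text
L [ 478.8963  -134.14297] 82.49455
R [ 607.2149  -148.73941] 82.34946
T [546.83636 -86.36651] -7.8855357
[486.29556 -77.98135] [614.3374  -95.71568] 129.26414
-96 [ 536.72776706 -216.13636477]
-97 [ 534.47345264 -215.87951808]
-98 [ 532.22396416 -215.58336731]
lipfront [ 473.1447944  -232.46122659   44.        ] [ 551.75318852 -239.99908767   44.        ]
```

jog_arm(increments="-1 4.5 0 3;-1 4.5 0 3;-1 4.5 0 3;-1 4.5 0 2.4;-1 4.8 0 0;0 0 0 0;0 0 0 0")

```text
time: 2.65
ee_pos: [463.6, 79.3, 401.8]
eef_rot: [[-0.095, 0.995, -0.002], [0.995, 0.095, 0.0], [0.0, -0.002, -1.0]]
wrist_force: [0.6, 0.7, 0.1]
finger_gap: 50.4
```

```bash
python3 - <<'E'
from h import *
import pickle
c=wrist(); pickle.dump(c,open('w2.pkl','wb')); save('w2.png',c['pixels']); s=readout.observe();print(s['ee_pos'],np.degrees(np.arctan2(s['eef_rot'][1,1],s['eef_rot'][0,1])))
for P in [(466,124,12),(463,149,42)]: print(P,proj(c,P))
E
```

```text
[463.66018593  79.16020105 401.83184545] 5.402456813654194
(466, 124, 12) [324.04143202 142.59244717]
(463, 149, 42) [324.15039021 121.08579958]
```

View pics/w2.png

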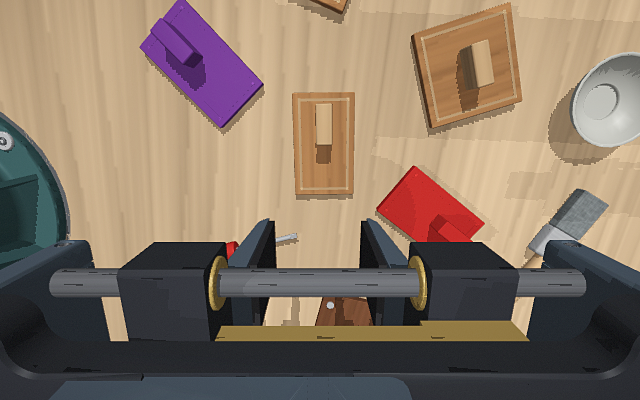

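The wrist view shows the handle top centred at (324,123.5) against a predicted (324,121). The panel is aligned, so I descend to TCP of about (463,147.5,206).

jog_arm(increments="0 2.3 -4 0;0 2.3 -4 0;0 2.2 -4 0;0 0 0 0;0 0 -2.5 0;0 0 -2.5 0;0 0 -2.0 0;0 0 0 0")

```text
time: 3.7
ee_pos: [470.4, 139.2, 213.1]
eef_rot: [[-0.081, 0.997, 0.007], [0.997, 0.081, 0.001], [0.001, 0.007, -1.0]]
wrist_force: [0.4, -0.8, 1.3]
finger_gap: 50.0
```

jog_arm(increments="-0.5 0.6 -0.2 1;-0.2 0.2 -0.4 0;0 0 0 0")

```text
time: 4.08
ee_pos: [464.4, 146.9, 209.9]
eef_rot: [[-0.098, 0.995, 0.011], [0.995, 0.098, 0.002], [0.001, 0.011, -1.0]]
wrist_force: [0.3, 0.0, 0.4]
finger_gap: 49.7
```

```bash
python3 - <<'E'
from h import *
import pickle
s=readout.observe();print(s['ee_pos'],s['wrist_force'],s['qpos'],np.degrees(np.arctan2(s['eef_rot'][1,1],s['eef_rot'][0,1])))
E
```

```text
[464.40641817 146.9027875  209.9309693 ] [0.31685271 0.04520641 0.36660782] [ 1.48176547e+01  2.24739602e+01  1.26570662e+02 -7.49787051e-02
  3.03261572e+01  9.23763065e+00] 5.644190622192229
```

jog_arm(increments="0 0 -0.4 0;0 0 0 0;0 0 0 0;0 0 0 0;0 0 0 0;0 0 0 0", claw=0, force=40)

```text
time: 4.82
ee_pos: [464.4, 147.0, 206.2]
eef_rot: [[-0.098, 0.995, 0.01], [0.995, 0.098, 0.002], [0.001, 0.01, -1.0]]
wrist_force: [-0.4, 0.3, -0.4]
finger_gap: 17.7
```

jog_arm(increments="0 0 2 0;0 0 4 0;0 0 4 0;1 -4 0 -2;1.5 -5 0 -2;1.5 -5 0 -3;1.5 -5 0 -3;0 0 0 0")

```text
time: 5.82
ee_pos: [520.1, -48.8, 309.5]
eef_rot: [[0.079, 0.997, 0.013], [0.997, -0.079, -0.001], [0.0, 0.013, -1.0]]
wrist_force: [0.3, 0.5, -1.2]
finger_gap: 17.5
```

jog_arm(increments="1.2 -4.5 0 -2;1.2 -4.5 0 -1.2;0 0 0 0;0 0 0 0")

```text
time: 6.32
ee_pos: [543.8, -139.4, 308.6]
eef_rot: [[0.134, 0.991, 0.011], [0.991, -0.134, -0.001], [0.001, 0.011, -1.0]]
wrist_force: [-0.3, 0.9, -1.0]
finger_gap: 17.7
```

```bash
python3 - <<'E'
from h import *
s=readout.observe();print(s['ee_pos'],s['finger_gap'],s['wrist_force'],np.degrees(np.arctan2(s['eef_rot'][1,1],s['eef_rot'][0,1])))
E
```

```text
[ 543.82682949 -139.4050272   308.63953103] 17.74216236427063 [-0.25443556  0.85082101 -0.95317968] -7.697361550357614
```

jog_arm(increments="0 0.4 -3 0;0 0 -3 0;0 0 -2 0;0 0 0 0;0 0 0 0")

```text
time: 6.95
ee_pos: [543.0, -129.7, 227.6]
eef_rot: [[0.127, 0.992, 0.011], [0.992, -0.127, -0.0], [0.001, 0.011, -1.0]]
wrist_force: [0.8, -0.6, -1.5]
finger_gap: 17.8
```

```bash
python3 - <<'E'
from h import *
s=readout.observe();print(s['ee_pos'],s['finger_gap'],s['wrist_force'])
a=read_camera('scene');b=read_camera('side')
cr=lambda c,x,y:cv2.resize(c['pixels'][y:y+100,x:x+130],None,fx=3,fy=3,interpolation=cv2.INTER_CUBIC)
save('s2.png',np.hstack([cr(a,155,120),cr(b,265,75)]))
E
```

```text
[ 542.96376475 -129.65360331  227.57489898] 17.81625801117866 [ 0.77181993 -0.56616128 -1.49422143]
```

View pics/s2.png

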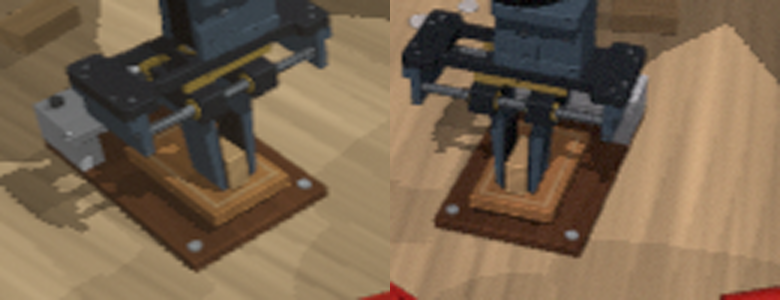

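The picture shows the lid just above the board, centred and in line with it, with its plain end towards the block. I lower it gently.

jog_arm(increments="0 0 -0.6 0;0 0 -0.3 0;0 0 0 0")

```text
time: 7.42
ee_pos: [543.4, -130.0, 219.4]
eef_rot: [[0.127, 0.992, 0.014], [0.992, -0.127, -0.001], [0.001, 0.014, -1.0]]
wrist_force: [-0.1, 0.7, -0.8]
finger_gap: 17.7
```

jog_arm(increments="0 0 -0.2 0;0 0 0 0")

```text
time: 7.68
ee_pos: [543.4, -130.1, 217.3]
eef_rot: [[0.128, 0.992, 0.014], [0.992, -0.128, -0.001], [0.001, 0.014, -1.0]]
wrist_force: [-0.8, -0.8, -1.5]
finger_gap: 17.9
```

jog_arm(increments="0 0 -0.1 0;-0.13 -1 0 0;-0.13 -1 0 0;-0.13 -1 0 0;-0.13 -1 0 0;-0.07 -0.5 0 0;0 0 0 0")

```text
time: 8.55
ee_pos: [536.9, -179.1, 216.4]
eef_rot: [[0.128, 0.992, 0.014], [0.992, -0.128, -0.001], [0.0, 0.014, -1.0]]
wrist_force: [-0.4, -1.0, -1.1]
finger_gap: 17.8
```

jog_arm(increments="-0.04 -0.3 0 0;-0.04 -0.3 0 0;0 0 0 0")

```text
time: 8.93
ee_pos: [536.1, -185.1, 216.4]
eef_rot: [[0.128, 0.992, 0.014], [0.992, -0.128, -0.001], [0.001, 0.014, -1.0]]
wrist_force: [-0.0, -0.3, -0.9]
finger_gap: 17.6
```

jog_arm(increments="-0.03 -0.2 0 0;-0.03 -0.2 0 0;0 0 0 0")

```text
time: 9.3
ee_pos: [535.5, -189.0, 216.4]
eef_rot: [[0.128, 0.992, 0.014], [0.992, -0.128, -0.001], [0.001, 0.014, -1.0]]
wrist_force: [0.9, 3.0, -0.0]
finger_gap: 17.4
```

jog_arm(increments="-0.02 -0.15 0 0;0 0 0 0")

```text
time: 9.55
ee_pos: [535.7, -189.5, 216.6]
eef_rot: [[0.129, 0.991, 0.014], [0.992, -0.129, 0.001], [0.003, 0.014, -1.0]]
wrist_force: [-0.3, 0.6, -2.0]
finger_gap: 17.7
```

jog_arm(increments="-0.03 -0.25 0 0;0 0 0 0")

```text
time: 9.8
ee_pos: [535.9, -190.2, 216.8]
eef_rot: [[0.131, 0.991, 0.015], [0.991, -0.132, 0.005], [0.007, 0.014, -1.0]]
wrist_force: [-0.7, -0.4, -1.6]
finger_gap: 17.7
```

```bash
python3 - <<'E'
from h import *
s=readout.observe();print(s['ee_pos'],s['finger_gap'],s['wrist_force'],s['torque'])
E
```

```text
[ 535.91097241 -190.22218569  216.82227221] 17.69667562768358 [-0.67486277 -0.40867872 -1.57105633] [-0.04960078 -0.04438169 -0.03789171]
```

```bash
python3 - <<'E'
from h import *
s=readout.observe();print(s['qpos'].round(2),s['dq'].round(2),s['effort'].round(2),s['ee_pos'],s['wrist_force'])
a=read_camera('scene');b=read_camera('side')
cr=lambda c,x,y:cv2.resize(c['pixels'][y:y+100,x:x+130],None,fx=3,fy=3,interpolation=cv2.INTER_CUBIC)
save('s3.png',np.hstack([cr(a,155,120),cr(b,265,75)]))
E
```

```text
[-21.97  26.85 117.49   0.98  34.99 -15.21] [ 0.32 -0.08 -0.15  0.7  -0.31 -0.06] [ 5.600e-01 -6.904e+01 -2.903e+01  3.700e-01 -1.000e-01 -4.000e-02] [ 535.91097241 -190.22218569  216.82227221] [-0.67486277 -0.40867872 -1.57105633]
```

View pics/s3.png

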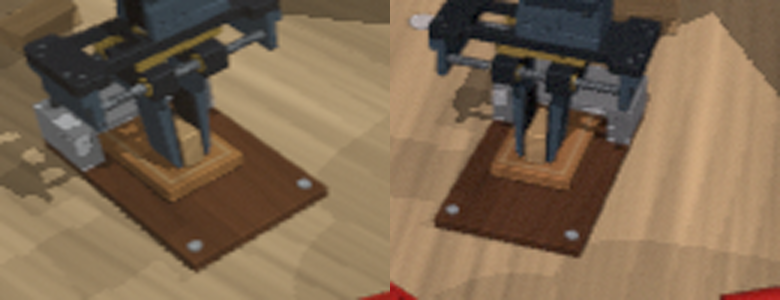

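Zero rows re-target the measured pose, so the push force relaxes. Being stopped at y of about -189.5 with a slight tilt therefore fits contact with the back wall. I check the lid's rear edge by rays.

```bash
python3 - <<'E'
from h import *
a=read_camera('scene');b=read_camera('side')
d=np.array([np.cos(np.radians(-97.5)),np.sin(np.radians(-97.5))])
def P(c,x,y,ox,x0,y0,z): return ray(c,(x-ox)/3+x0,y/3+y0,z)[:2]
for n,c,l,f in (('A',a,[P(a,174,188,0,155,120,22),P(a,243,150,0,155,120,22)],[P(a,195,263,0,155,120,10),P(a,327,186,0,155,120,10)]),
            ('B',b,[P(b,492,173,390,265,75,22),P(b,571,180,390,265,75,22)],[P(b,437,224,390,265,75,10),P(b,580,250,390,265,75,10)])):
    l=np.array(l);f=np.array(f);m=l.mean(0)-f.mean(0)
    print(n,l.round(1).tolist(),f.round(1).tolist(),'rear from board front along (70 home)',m@d,'across',m@[-d[1],d[0]],'w',np.linalg.norm(l[0]-l[1]))
E
```

```text
A [[571.6, -157.1], [504.2, -149.0]] [[613.5, -91.3], [486.7, -73.8]] rear from board front along (70 home) 71.5001201697402 across -2.900387286152884 w 67.89493453957485
B [[573.0, -149.2], [504.4, -151.8]] [[608.3, -87.1], [485.4, -75.3]] rear from board front along (70 home) 69.73510211076099 across 0.9341756335216836 w 68.68665274018711
```

jog_arm(increments="-0.05 -0.4 0 0")

```text
time: 10.12
ee_pos: [536.1, -192.4, 217.2]
eef_rot: [[0.135, 0.991, 0.016], [0.991, -0.135, 0.009], [0.011, 0.014, -1.0]]
wrist_force: [14.3, 57.6, 16.2]
finger_gap: 18.2
```

The lid is home: the rear edge is 70–71.5 mm from the board front (70 expected), and the push meets 58 N from the wall. I relax, release and retreat upward.

jog_arm(increments="0 0.1 0 0;0 0 0 0")

```text
time: 10.38
ee_pos: [536.3, -191.1, 217.3]
eef_rot: [[0.134, 0.991, 0.016], [0.991, -0.134, 0.009], [0.011, 0.015, -1.0]]
wrist_force: [0.2, -0.1, -1.6]
finger_gap: 17.9
```

jog_arm(increments="0 0 0 0;0 0 0 0;0 0 0 0;0 0 0 0", claw=0.45)

```text
time: 10.88
ee_pos: [536.2, -192.0, 217.4]
eef_rot: [[0.134, 0.991, 0.016], [0.991, -0.135, 0.008], [0.01, 0.015, -1.0]]
wrist_force: [0.1, 0.6, 0.2]
finger_gap: 40.9
```

jog_arm(increments="0 0 1 0;0 0 2.5 0;0 0 4 0;0 0 5 0;0 5 2 0;0 5 0 0;0 0 0 0")

```text
time: 11.75
ee_pos: [535.5, -89.7, 371.7]
eef_rot: [[0.136, 0.991, 0.02], [0.991, -0.136, 0.008], [0.01, 0.019, -1.0]]
wrist_force: [0.3, -0.8, 0.2]
finger_gap: 41.3
```

```bash
python3 - <<'E'
from h import *
s=readout.observe();print(s['ee_pos'],s['wrist_force'],s['finger_gap'])
a=read_camera('scene');b=read_camera('side')
cr=lambda c,x,y:cv2.resize(c['pixels'][y:y+100,x:x+130],None,fx=3,fy=3,interpolation=cv2.INTER_CUBIC)
w=wrist(); 
import pickle; pickle.dump((a,b,w),open('end.pkl','wb'))
save('s4.png',np.vstack([np.hstack([cr(a,155,120),cr(b,265,75)]),cv2.resize(w['pixels'][:,160:480],(780,975))[150:440]]))
E
```

```text
[535.51666661 -89.74005705 371.70195887] [ 0.34381815 -0.8415137   0.24345815] 41.30926235926515
```

View pics/s4.png

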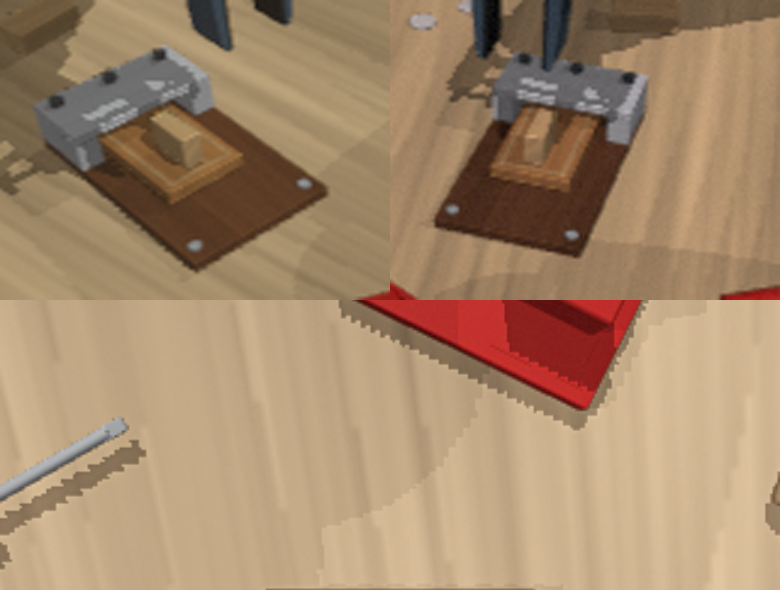

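The lid lies flat under the lip with its rear corners at the same pixels as at contact: scene crop (174,190) and (243,153). The gripper is clear, so I hand in.

```bash
python3 -c "
from h import *
robot.finish_job()"
```

```text
the job is handed in; nothing more can be done
```

I gripped the wooden narrow lid by its bar handle and set it on the jig board with its plain end towards the block. I then slid it under the lip until it met the back wall, released it and lifted clear. The job was handed in at about 12 s; no verdict is reported.

**Last checks**
- **Home position:** before release, rays from the two cameras put the lid's rear edge 71.5 mm and 69.7 mm from the board's front edge, where 70 mm is home. Across the slide it read -2.9 mm and +0.9 mm.
- **Contact:** a final push met 58 N at the wrist. That is below the 120 N limit but harder than it needed to be. It tilted the tool by about 0.5°.
- **After release:** the last pictures show the lid flat, in line with the jig and under the lip, at the same pixels as before. I did not re-measure it by rays. The gripper is well clear.
- **Other lids:** the gripper never went near the square and round-knobbed lids, but I did not re-measure their positions.
- **Disagreement:** the wrist camera placed the jig about 3–5 mm further along the slide than the fixed cameras did. Pushing to contact with the wall settled that.

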